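# Sort the measured parts into their trays

## Robot

A 6-joint arm with a two-finger parallel gripper is mounted at the origin on the work surface. World frame = base frame: x ahead of the robot, y to its left, z up, the work surface at z = 0. Lengths are in m, angles in rad, forces in N, time in s.
With the tool pointing down it reaches from about 0.425 to 0.925 m from the base axis. Payload 12.5 kg.
Tool frame: the origin (TCP) lies on the centre line of the jaws, within the pads' length; the fingertips stand 19 mm ahead of it and the grasp point (between the pads) is the TCP; x points along the fingers, y is the direction in which the jaws open and shut, and the axes are right-handed (so a half turn about x gives the same grasp; the last joint's range is limited). The gripper opens to 85 mm and grips with 20 to 120 N. Pads are 22 mm wide; open, the fingers measure 114 mm over their backs; the gripper's body (76 mm by 85 mm) begins 54 mm behind the grasp point. The pads swing forward as they close: fully open they stand 13 mm farther back than shut.
Start: joints at [1.235, 0.491, 1.559, -0, 1.092, -0.106], TCP at [0.142, 0.609, 0.229] pointing down, gripper open.
Joint ranges: [-3.1, 3.1], [-0.84, 2.19], [0.05, 2.79], [-1.13, 4.28], [0.06, 2.93], [-2.69, 2.69]. Speed limits (rad/s): [2.22, 2.22, 2.79, 3.14, 3.14, 3.14].

## Interface

Orientations are given as a 3x3 rotation matrix whose columns are the frame's x, y, z axes.
In Python, from bench import env gives the robot as it stands. The module is installed in compiled form; this text tells all that it offers.
- The arm moves only by the shell command python3 -m creep 'ROWS' [FORCE]. ROWS is JSON, a list of rows, each a list of 7 numbers: the opening, from -1 (shut) to 1 (fully open), then the shift along the tool's x, y, z in mm, then the turn, a rotation vector about the tool's x, y, z in rad. A call has 1 to 20 rows; each row is the pose to reach, as a shift and turn from the pose commanded when the call began, along the tool's axes at that moment; what a row does not reach only later rows make up. A row lasts 1/10 s, in which the tool goes at most 50 mm and 8.59 degrees, less where a joint would pass 70% of its speed; a pose out of reach is approached as far as the arm can. A call with a gripper value outside its range is refused whole. The fingers move at their own pace and stop on an object; FORCE is the grip in N (left out, the last holds). Time passes only in rows, so rows that repeat a pose let the fingers close. It gives the time, the measured TCP pose, the force and the opening at its end, in the units of the state.
- env.get_state(): the state, without advancing time (a new reading comes with each control period).
- env.camera(name): name is "scene" or "side" or "wrist"; returns a dict with "image" (420x560x3 uint8, red, green, blue), "z_map" (420x560 float32, m along the optical axis (not along the pixel's ray), 0 where there is no reading), "K" (3x3 intrinsics, pixels), "k1" (the pictures are not rectified: a ray, as slopes to the right and down, at radius r is drawn at 1 + k1 r^2 times it, then the intrinsics apply), "extrinsics" (4x4, takes a point from world to camera coordinates). Camera axes: x right, y up, looking along -z (the intrinsics and any distortion apply to the point x, -y, -z); pixel columns grow to the right and rows downward; lengths in m; the calibration is good to about 2 mm. A picture is of the moment at which its call begins.
- env.sign_off(): hands the job in, once; it reports no verdict.
The state is a dict: "time": time; "qpos": joint angles; "qvel": joint speeds; "joint_efforts": joint torques, N m; "tool_pos": TCP position; "tool_rot": TCP orientation; "wrist_force": force on the tool from outside, world axes, zero at the start; "ft_torque": the same for the moment, N m; "width": finger opening in m.
Only numpy, scipy, OpenCV 4.12 (cv2) and the standard library are available. Lean on these libraries where they do the work, as an engineer would, in place of code of your own. Each camera call takes 0.05 s, during which the arm holds its last target. There are 200 camera calls.

## Task

The five steel parts have been measured and must be put away by kind: lay both spindles lengthwise in the long narrow tray, stand both U-shaped clevis blocks upright in the wide tray, and lay the collar flat in the middle of the round dish. Set each part down on its tray's floor rather than dropping it, nothing lying on top of anything else, and leave the loupe and the oil jar standing where they are.

Things in the scene. Friction and masses are not known exactly. Their poses are not given: they have to be found in the camera images.
- long_spindle: Steel spindle lying down, mm: 80 long: a square middle 20 x 20 and 44 long, with a round journal 14 diameter, 18 long at each end. Origin at its very centre (10 above its support); x along its length, z up at the start. Grip across the square middle (20 wide, along its y). About 170 g. Starts at one of seven shuffled places mid-bench, 0.42 to 0.58 m ahead.
- short_spindle: Steel spindle lying down, mm: 60 long: a square middle 16 x 16 and 30 long, with a round journal 10 diameter, 15 long at each end. Origin at its very centre (8 above its support); x along its length, z up at the start. Grip across the square middle (16 wide, along its y). About 80 g. Starts at one of seven shuffled places mid-bench, 0.42 to 0.58 m ahead.
- big_clevis: Steel U-shaped clevis block standing on its base, open slot upward, mm: 46 long (x), 34 wide (y), 36 high; base 12 thick, slot 14 wide between the two uprights, running along y. Origin at the centre of its underside, z up. Grip across its y (34). About 320 g. Starts at one of seven shuffled places mid-bench, 0.42 to 0.58 m ahead.
- small_clevis: Steel U-shaped clevis block like the big one but, in mm, 34 long (x), 28 wide (y), 26 high; base 10 thick, slot 10 wide running along y. Origin at the centre of its underside, z up. Grip across its y (28). About 150 g. Starts at one of seven shuffled places mid-bench, 0.42 to 0.58 m ahead.
- collar: Steel ring (shaft collar) lying flat, mm: 50 outside diameter, 26 bore, 18 high. Origin at the centre of its underside, z up. Grip across the outside. About 200 g. Starts at one of seven shuffled places mid-bench, 0.42 to 0.58 m ahead.
- long_tray: Long narrow open rectangular pale grey tray, mm: 196 (x) x 92 (y) outside, 18 high, walls and floor 4 thick. Origin at the centre of its underside, inner floor 4 above it; its long x axis lies roughly sideways (world y), up to 12 degrees off. Fixed, does not slide; left of, right of or beyond the parts (trays trade places).
- wide_tray: Wide, nearly square open rectangular pale grey tray, mm: 150 (x) x 120 (y) outside, 18 high, walls and floor 4 thick. Origin at the centre of its underside, inner floor 4 above it; its longer x axis lies roughly sideways (world y), up to 12 degrees off. Fixed, does not slide; left of, right of or beyond the parts (trays trade places).
- round_dish: Round open pale grey dish, mm: 132 outside diameter, 18 high, wall and floor 4 thick. Origin at the centre of its underside, inner floor 4 above it. Fixed, does not slide; left of, right of or beyond the parts (trays trade places).
- loupe: Black waisted magnifier loupe with a pale lens and silver band standing on the bench among the parts, 38 mm diameter, 34 mm high, loose, 80 g. Origin at the centre of its underside. Not part of the job: leave it standing where it is.
- oil_jar: Small amber glass jar with a white cap standing among the parts, 38 mm diameter, 52 mm high, loose, 90 g. Origin at the centre of its underside. Not part of the job: leave it standing where it is.
Not all that is in view belongs to the job. Leave any brown or turquoise look-alike of the big_clevis alone.

How it is judged:
By the outcome, as a careful person would: the job done as asked, in the order asked, and still so for the second after the job is handed in, with the robot touching nothing.
It also fails if it takes over 125 s, if anything falls off the work surface, if the arm or the gripper's body presses on something with over 40 N, if the wrist force passes 120 N, or if a joint passes its speed limit or range.

## Working session

There is one attempt and no reset: what is moved stays moved. The work goes in short steps, Python scripts to look and compute and a shell command to move; the robot and the scene stay as the last step left them, time stands still between calls to the robot, and variables do not carry over. Pictures are saved under pics/ and viewed, about 12 in all and at most 16, crops included, and the job is handed in when it is done.

```bash
mkdir -p pics; cat > h.py <<'E'
import numpy as np, cv2
from bench import env
def cloud(c):
    """world xyz for every pixel"""
    K,k1,E=np.array(c["K"]),c["k1"],np.array(c["extrinsics"])
    h,w=c["z_map"].shape
    u,v=np.meshgrid(np.arange(w),np.arange(h))
    p=cv2.undistortPoints(np.stack([u,v],-1).reshape(-1,1,2).astype(float),K,np.array([k1,0,0,0.])).reshape(h,w,2)
    z=c["z_map"].astype(float)
    P=np.stack([p[...,0]*z,-p[...,1]*z,-z],-1)
    return (P-E[:3,3])@E[:3,:3]
def snap(n,f):
    c=env.camera(n); cv2.imwrite("pics/"+f,c["image"][...,::-1]); return c,cloud(c)
E
python3 - <<'E'
from h import *
for n in("scene","wrist","side"):
    c,W=snap(n,n+"0.png"); np.savez("pics/"+n+"0.npz",W=W,im=c["image"],z=c["z_map"])
    E=np.array(c["extrinsics"]); print(n,-E[:3,:3].T@E[:3,3],-E[2,:3])
s=env.get_state(); print(s)
E
```

```text
scene [0.83097171 0.43744958 0.82773427] [-0.30763746 -0.48052886 -0.82124978]
wrist [0.06084475 0.62849182 0.37302724] [ 0.31774478 -0.07478818 -0.94522219]
side [ 0.53660027 -0.57400055  0.65258112] [ 0.04322772  0.67391948 -0.73753908]
{'time': 0.15, 'qpos': array([ 1.23539780e+00,  4.91454835e-01,  1.55926347e+00,  1.20424803e-05,
        1.09168497e+00, -1.05595785e-01]), 'qvel': array([ 2.70130598e-04, -2.59819066e-03, -3.30511165e-03,  4.91956426e-04,
        5.59159182e-05,  3.44379260e-04]), 'joint_efforts': array([ 1.54515255e-03, -6.18707085e+01, -2.61692172e+01, -1.01418675e-04,
        3.15342520e-03, -5.79779953e-05]), 'tool_pos': array([0.14229288, 0.60844508, 0.22805685]), 'tool_rot': array([[-2.76903914e-04,  2.27790754e-01,  9.73710068e-01],
       [-7.61936712e-04,  9.73709774e-01, -2.27790902e-01],
       [-9.99999671e-01, -8.04981640e-04, -9.60619095e-05]]), 'wrist_force': array([-0.22245318,  0.67944591, -0.20635054]), 'ft_torque': array([ 0.02652449, -0.02362634,  0.04054501]), 'width': 0.08556231528644653}
```

View pics/scene0.png

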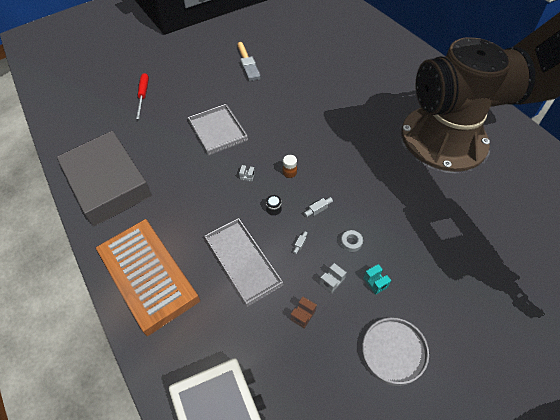

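```bash
cat > seg.py <<'E'
from h import *
def seg(W,im,zlo=.006,S=1000):
    m=(W[...,2]>zlo)&(W[...,2]<.07)&(W[...,0]>.36)&(W[...,0]<.9)&(abs(W[...,1])<.45)
    n,l,st,ce=cv2.connectedComponentsWithStats(m.astype(np.uint8))
    for i in range(1,n):
        if st[i,4]<25: continue
        P=W[l==i]; h=np.percentile(P[:,2],95); T=P[P[:,2]>h-.006] if h<.06 else P
        (cx,cy),(w,hh),a=cv2.minAreaRect((T[:,:2]*S).astype(np.float32))
        print("px",ce[i].round(0),"n",st[i,4],"h",round(h*S,1),"rect c",round(cx,1),round(cy,1),"wh",round(w,1),round(hh,1),"a",round(a,1),"rgb",im[l==i].mean(0).round(0))
E
python3 - <<'E'
from seg import *
for n in("scene","side"):
    d=np.load(f"pics/{n}0.npz"); W=d["W"]; print(n)
    b=W[(abs(W[...,0]-.5)<.12)&(abs(W[...,1])<.2)]; print("bench z",np.median(b[:,2]))
    seg(W,d["im"])
E
```

```text
scene
bench z 0.0007902433077861244
px [218. 129.] n 552 h 20.1 rect c 530.4 -369.6 wh 152.3 121.5 a 85.5 rgb [134. 133. 136.]
px [112. 176.] n 3545 h 62.5 rect c 839.6 -348.9 wh 125.3 204.2 a 1.3 rgb [98. 95. 95.]
px [290. 166.] n 282 h 54.1 rect c 445.0 -127.3 wh 35.1 32.7 a 57.1 rgb [164. 149. 135.]
px [247. 172.] n 181 h 28.5 rect c 541.9 -178.4 wh 30.1 35.0 a 49.3 rgb [147. 153. 155.]
px [273. 204.] n 235 h 37.1 rect c 539.6 -53.7 wh 35.9 32.8 a 31.2 rgb [112. 117. 119.]
px [318. 206.] n 254 h 22.5 rect c 449.5 5.3 wh 79.2 21.5 a 1.6 rgb [171. 178. 180.]
px [155. 274.] n 4531 h 43.7 rect c 858.8 -48.5 wh 99.2 233.0 a 5.4 rgb [180. 143. 115.]
px [243. 260.] n 762 h 20.0 rect c 674.6 29.5 wh 197.7 93.0 a 89.6 rgb [136. 135. 138.]
px [300. 242.] n 150 h 17.6 rect c 540.2 62.2 wh 57.1 16.3 a 30.8 rgb [168. 175. 177.]
px [352. 240.] n 316 h 20.7 rect c 439.0 124.8 wh 49.9 47.6 a 9.6 rgb [158. 165. 168.]
px [333. 278.] n 445 h 37.9 rect c 536.1 179.3 wh 48.2 33.9 a 15.6 rgb [142. 147. 149.]
px [377. 279.] n 453 h 38.6 rect c 457.6 232.4 wh 46.1 35.2 a 88.6 rgb [ 40. 149. 145.]
px [303
[... 1005 characters left out ...]
 224.] n 5193 h 43.5 rect c 856.2 -52.8 wh 96.9 234.3 a 2.6 rgb [202. 170. 143.]
px [263. 191.] n 162 h 17.7 rect c 540.7 61.2 wh 59.2 16.3 a 28.0 rgb [190. 192. 196.]
px [220. 211.] n 342 h 21.2 rect c 448.5 3.4 wh 77.5 22.2 a 4.0 rgb [203. 205. 208.]
px [265. 228.] n 335 h 36.1 rect c 539.1 -55.8 wh 33.6 33.9 a 87.3 rgb [138. 140. 142.]
px [215. 259.] n 520 h 53.0 rect c 443.4 -130.4 wh 32.9 34.9 a 4.8 rgb [182. 164. 153.]
px [268. 283.] n 369 h 27.1 rect c 541.9 -179.3 wh 28.6 34.1 a 44.8 rgb [186. 188. 192.]
px [467. 360.] n 11286 h 62.2 rect c 837.7 -347.7 wh 125.2 197.8 a 0.4 rgb [145. 139. 142.]
px [264. 368.] n 860 h 19.7 rect c 529.0 -352.1 wh 115.6 119.8 a 85.2 rgb [191. 189. 194.]
```

View pics/side0.png

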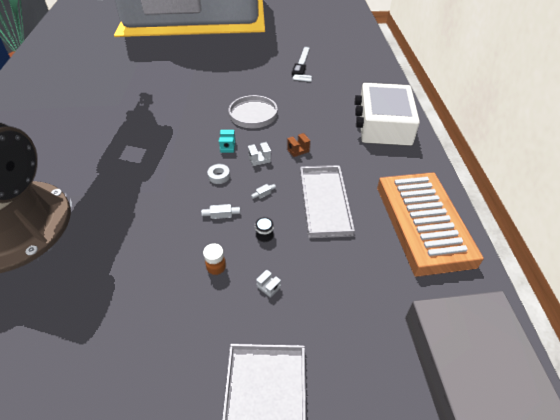

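```bash
cat > plan.py <<'E'
"""plan.py x y z jawyaw_deg [...more]: shifts (mm, tool axes) and turn from the current pose; jaw yaw mod 180, kept within 90 deg of joint 1"""
import sys
from h import *
from scipy.spatial.transform import Rotation as Ro
s=env.get_state(); R=s["tool_rot"]; p=s["tool_pos"]*1000
a=np.array(sys.argv[1:],float).reshape(-1,4)
print("t",s["time"],"at",p.round(1),"yaw",np.degrees(np.arctan2(R[1,1],R[0,1])).round(1),"w",round(s["width"]*1000,1),"F",s["wrist_force"].round(1))
for x,y,z,w in a:
    b=np.degrees(np.arctan2(y,x)); w=(w-b+90)%180-90+b; r=np.radians(w)
    T=np.array([[0,np.cos(r),np.sin(r)],[0,np.sin(r),-np.cos(r)],[-1,0,0]])
    print("shift",(R.T@(np.array([x,y,z])-p)).round(1),"turn",Ro.from_matrix(R.T@T).as_rotvec().round(3),"yaw",round(w,1),"q6~",round(np.radians(b-w),2))
E
python3 plan.py 430 400 200 60  449 4.3 140 93  449 4.3 24 93
```

```text
t 0.15 at [142.3 608.4 228.1] yaw 76.8 w 85.6 F [-0.2  0.7 -0.2]
shift [  28.1 -137.4  327.6] turn [0.294 0.    0.001] yaw 60.0 q6~ -0.3
shift [  88.4 -518.3  436.3] turn [2.859e+00 1.000e-03 0.000e+00] yaw -87.0 q6~ 1.53
shift [ 204.4 -518.2  436.3] turn [2.859e+00 1.000e-03 0.000e+00] yaw -87.0 q6~ 1.53
```

```bash
python3 -m creep '[[0,28,-137,328,0,0,0],[0,28,-137,328,0,0,0],[0,28,-137,328,0,0,0],[0,28,-137,328,0,0,0],[0,28,-137,328,0,0,0],[0,28,-137,328,0,0,0],[0,28,-137,328,0,0,0],[0,88,-518,436,-0.283,0,0],[0,88,-518,436,-0.283,0,0],[0,88,-518,436,-0.283,0,0],[0,88,-518,436,-0.283,0,0],[0,88,-518,436,-0.283,0,0],[0,88,-518,436,-0.283,0,0],[0,88,-518,436,-0.283,0,0],[0,88,-518,436,-0.283,0,0],[0,88,-518,436,-0.283,0,0],[0,88,-518,436,-0.283,0,0]]' 60
python3 plan.py 449 4.3 24 93
python3 - <<'E'
from seg import *
c,W=snap("wrist","w1.png"); seg(W,c["image"])
E
```

```text
time: 1.85
tool_pos: [0.4489, 0.0037, 0.1402]
tool_rot: [[-0.001, -0.05, 0.999], [0.0, 0.999, 0.05], [-1.0, 0.0, -0.001]]
wrist_force: [0.1, 1.0, 0.1]
width: 0.0427
t 1.85 at [448.9   3.7 140.2] yaw 92.9 w 42.7 F [0.1 1.  0.1]
shift [116.2   0.6   0.2] turn [ 3.139e+00 -0.000e+00  1.000e-03] yaw -87.0 q6~ 1.53
px [281. 197.] n 1430 h 20.6 rect c 447.8 5.6 wh 80.1 19.1 a 2.3 rgb [216. 218. 219.]
px [133. 192.] n 2281 h 52.4 rect c 442.6 -127.9 wh 34.3 34.7 a 49.5 rgb [206. 191. 178.]
px [404. 195.] n 1839 h 18.7 rect c 438.4 123.6 wh 49.6 48.8 a 22.4 rgb [200. 202. 203.]
px [514. 220.] n 2613 h 36.5 rect c 455.2 232.4 wh 48.3 33.9 a 86.4 rgb [  8. 147. 143.]
px [  4. 288.] n 393 h 17.4 rect c 568.9 -297.2 wh 6.2 50.4 a 79.1 rgb [107. 103. 104.]
px [104. 276.] n 1119 h 26.2 rect c 540.5 -177.4 wh 28.1 36.1 a 46.1 rgb [117. 118. 118.]
px [552. 287.] n 648 h 18.2 rect c 541.9 314.5 wh 75.4 12.8 a 19.9 rgb [106. 103. 104.]
px [317. 263.] n 50 h 12.9 rect c 519.8 46.2 wh 14.3 5.9 a 1.0 rgb [136. 137. 138.]
px [441. 287.] n 2206 h 36.4 rect c 533.6 178.2 wh 48.4 34.2 a 15.1 rgb [154. 156. 156.]
px [210. 273.] n 226 h 34.3 rect c 531.5 -67.2 wh 5.6 26.9 a 66.4 rgb [61. 60. 61.]
px [452. 338.] n 69 h 28.5 rect c 603.2 212.5 wh 1.1 2.6 a 11.9 rgb [80. 53. 37.]
px [280. 346.] n 990 h 18.0 rect c 628.6 13.2 wh 118.8 6.4 a 89.7 rgb [143. 139. 140.]
px [374. 366.] n 33 h 18.3 rect c 651.0 126.6 wh 3.7 24.3 a 89.6 rgb [159. 155. 157.]
px [  9. 417.] n 79 h 11.5 rect c 779.5 -352.2 wh 5.0 28.7 a 2.1 rgb [66. 63. 63.]
```

View pics/w1.png

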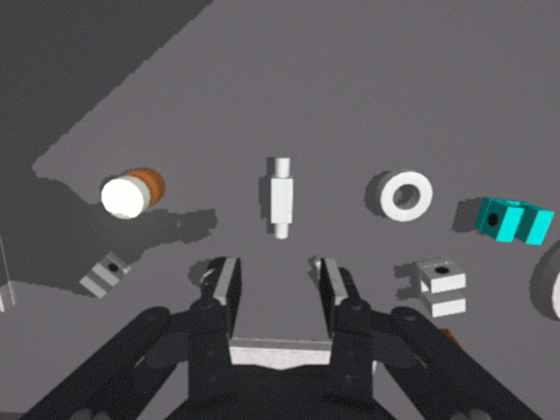

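```bash
python3 -m creep '[[0,45,1,0,0,0,0],[0,85,1,0,0,0,0],[0,105,1,0,0,0,0],[0,116,1,0,0,0,0],[0,116,1,0,0,0,0],[-1,116,1,0,0,0,0],[-1,116,1,0,0,0,0],[-1,116,1,0,0,0,0],[-1,116,1,0,0,0,0],[-1,116,1,0,0,0,0],[-1,116,1,0,0,0,0]]' 60
python3 plan.py 674 -21 140 -0.3  674 -21 29 -0.3
```

```text
time: 3.0
tool_pos: [0.4489, 0.0059, 0.0247]
tool_rot: [[0.0, -0.053, 0.999], [0.0, 0.999, 0.053], [-1.0, 0.0, 0.0]]
wrist_force: [0.2, -0.6, 0.4]
width: -0.0002
t 3.0 at [448.9   5.9  24.7] yaw 93.0 w -0.2 F [ 0.2 -0.6  0.4]
shift [-115.2  -38.7  223.4] turn [ 1.629  0.    -0.   ] yaw -0.3 q6~ -0.03
shift [ -4.2 -38.8 223.3] turn [ 1.629  0.    -0.   ] yaw -0.3 q6~ -0.03
```

```bash
python3 - <<'E'
from h import *
c,W=snap("side","s2.png"); i=c["image"][150:270,140:300]
cv2.imwrite("pics/s2c.png",cv2.resize(i,None,fx=4.5,fy=4.5,interpolation=2)[...,::-1])
c,W=snap("wrist","w2.png")
E
```

```text
(no output)
```

View pics/s2c.png

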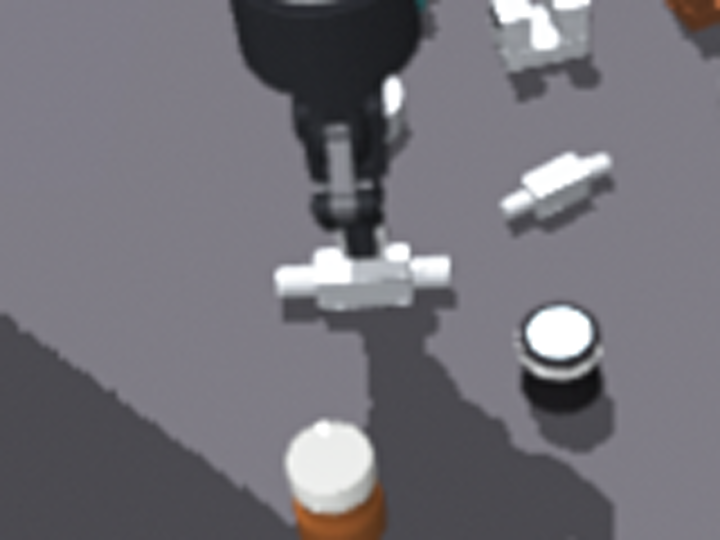

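View pics/w2.png

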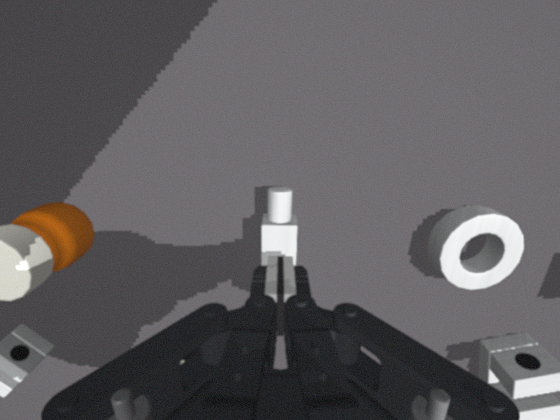

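```bash
python3 - <<'E'
from h import *
for n in("wrist","side"):
    c=env.camera(n); W=cloud(c)
    m=(abs(W[...,0]-.449)<.06)&(abs(W[...,1]-.006)<.03)&(W[...,2]>.0)&(W[...,2]<.1)
    for z in range(0,80,6):
        k=m&(W[...,2]*1000>=z)&(W[...,2]*1000<z+6)
        if k.sum()>3: print(n,z,k.sum(),(W[k][:,:2].min(0)*1000).round(),(W[k][:,:2].max(0)*1000).round(),c["image"][k].mean(0).round())
    if n=="wrist":
        for v in range(230,420,12): print(v,[(W[v,u]*1000).round().tolist() for u in(270,280,290)])
E
```

```text
wrist 0 3124 [389. -24.] [496.  36.] [108. 105. 109.]
wrist 6 134 [408.  -5.] [428.  14.] [134. 136. 136.]
wrist 12 824 [407.  -5.] [436.  15.] [203. 204. 205.]
wrist 18 1156 [425.  -4.] [451.  15.] [223. 225. 225.]
wrist 24 7 [439.   2.] [440.  12.] [133. 135. 133.]
wrist 30 168 [438.  -6.] [444.  19.] [106. 107. 107.]
wrist 36 298 [438.  -7.] [444.  20.] [78. 78. 79.]
wrist 42 366 [438.  -7.] [444.  20.] [83. 83. 84.]
wrist 48 380 [438.  -7.] [444.  20.] [79. 79. 80.]
wrist 54 419 [438.  -7.] [444.  20.] [76. 76. 77.]
wrist 60 550 [437.  -6.] [461.  19.] [80. 79. 80.]
wrist 66 516 [435. -22.] [453.  34.] [45. 45. 48.]
wrist 72 1672 [434. -24.] [462.  36.] [40. 41. 43.]
wrist 78 2963 [434. -24.] [461.  36.] [39. 41. 44.]
230 [[428.0, 0.0, 20.0], [428.0, 6.0, 21.0], [428.0, 11.0, 20.0]]
242 [[436.0, 0.0, 20.0], [435.0, 6.0, 21.0], [435.0, 12.0, 20.0]]
254 [[443.0, 1.0, 20.0], [443.0, 6.0, 20.0], [443.0, 12.0, 20.0]]
266 [[440.0, 1.0, 40.0], [439.0, 6.0, 41.0], [439.0, 11.0, 41.0]]
278 [[439.0, 2.0, 52.0], [365.0, 2.0, 170.0], [438.0, 11.0, 53.0]]
290 [[439.0, 2.0, 61.0], [439.0, 6.0,
[... 604 characters left out ...]
.0], [438.0, 9.0, 112.0]]
410 [[439.0, 4.0, 115.0], [437.0, 6.0, 116.0], [439.0, 9.0, 115.0]]
side 0 420 [389. -24.] [508.  36.] [117. 115. 123.]
side 6 66 [411.  -8.] [489.   4.] [146. 149. 154.]
side 12 117 [409.  -8.] [487.  14.] [198. 201. 205.]
side 18 133 [412.  -7.] [471.  14.] [216. 218. 221.]
side 24 4 [443.  -2.] [449.  -0.] [182. 186. 191.]
side 30 11 [441.  -6.] [461.   6.] [183. 186. 191.]
side 36 22 [440.  -8.] [460.   1.] [ 98. 100. 104.]
side 42 22 [440.  -9.] [461.   1.] [79. 81. 84.]
side 48 14 [445. -10.] [461.  13.] [57. 58. 62.]
side 54 11 [444. -10.] [458.  -7.] [52. 54. 58.]
side 72 6 [451. -24.] [464.   6.] [68. 69. 74.]
side 78 5 [460. -20.] [465.  -6.] [65. 66. 71.]
```

```bash
python3 -m creep '[[0,0,0,0,0,0,0],[0,0,0,0,0,0,0],[0,0,0,0,0,0,0],[0,5,0,0,0,0,0],[0,10,0,0,0,0,0],[0,14,0,0,0,0,0],[0,14,0,0,0,0,0],[-1,14,0,0,0,0,0],[-1,14,0,0,0,0,0],[-1,14,0,0,0,0,0],[-1,14,0,0,0,0,0],[-1,14,0,0,0,0,0]]' 60
```

```text
time: 4.4
tool_pos: [0.4489, 0.0059, 0.0107]
tool_rot: [[0.0, -0.053, 0.999], [0.0, 0.999, 0.053], [-1.0, 0.0, 0.0]]
wrist_force: [-1.5, 0.8, 6.3]
width: 0.0181
```

```bash
python3 -m creep '[[-0.2,0,0,0,0,0,0],[-0.2,0,0,0,0,0,0],[-0.2,0,0,0,0,0,0],[-0.2,3,0,0,0,0,0],[-0.2,5,0,0,0,0,0],[-0.2,5,0,0,0,0,0]]' 60
python3 - <<'E'
from h import *
c,W=snap("side","s3.png"); i=c["image"][150:270,140:300]
cv2.imwrite("pics/s3c.png",cv2.resize(i,None,fx=4.5,fy=4.5,interpolation=2)[...,::-1])
E
```

```text
time: 5.0
tool_pos: [0.4487, 0.0059, 0.0051]
tool_rot: [[-0.001, -0.053, 0.999], [0.0, 0.999, 0.053], [-1.0, 0.0, -0.001]]
wrist_force: [-0.1, -0.1, 0.4]
width: 0.0344
```

View pics/s3c.png

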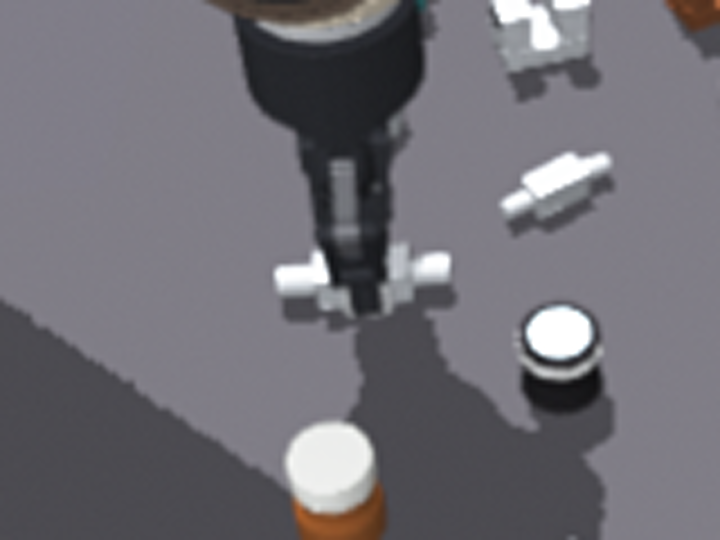

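```bash
python3 -m creep '[[-1,0,0,0,0,0,0],[-1,0,0,0,0,0,0],[-1,0,0,0,0,0,0],[-1,0,0,0,0,0,0],[-1,0,0,0,0,0,0]]' 60
```

```text
time: 5.55
tool_pos: [0.4488, 0.0059, 0.0057]
tool_rot: [[0.0, -0.053, 0.999], [0.0, 0.999, 0.053], [-1.0, 0.0, 0.0]]
wrist_force: [-1.0, -1.0, 6.0]
width: 0.0182
```

```bash
python3 plan.py 674 -18 100 -0.3  674 -18 10 -0.3
```

```text
t 5.55 at [448.8   5.9   5.7] yaw 93.1 w 18.2 F [-1. -1.  6.]
shift [-94.3 -35.9 223.6] turn [ 1.629  0.    -0.   ] yaw -0.3 q6~ -0.02
shift [ -4.3 -35.9 223.6] turn [ 1.629  0.    -0.   ] yaw -0.3 q6~ -0.02
```

```bash
python3 -m creep '[[-1,-30,0,0,0,0,0],[-1,-70,0,0,0,0,0],[-1,-95,-5,30,0.15,0,0],[-1,-95,-10,60,0.3,0,0],[-1,-95,-15,90,0.45,0,0],[-1,-95,-20,120,0.6,0,0],[-1,-95,-25,150,0.75,0,0],[-1,-95,-30,180,0.9,0,0],[-1,-95,-36,205,1.05,0,0],[-1,-95,-36,224,1.2,0,0],[-1,-95,-36,224,1.35,0,0],[-1,-95,-36,224,1.5,0,0],[-1,-95,-36,224,1.629,0,0],[-1,-95,-36,224,1.629,0,0],[-1,-60,-36,224,1.629,0,0],[-1,-30,-36,224,1.629,0,0],[-1,-18,-36,224,1.629,0,0],[-1,-18,-36,224,1.629,0,0]]' 60
python3 plan.py 674 -18 9.5 -0.3
python3 - <<'E'
from h import *
c,W=snap("scene","c4.png"); i=c["image"][180:320,180:350]
cv2.imwrite("pics/c4c.png",cv2.resize(i,None,fx=4,fy=4,interpolation=2)[...,::-1])
E
```

```text
time: 7.35
tool_pos: [0.6736, -0.018, 0.0218]
tool_rot: [[-0.003, 1.0, -0.003], [0.001, -0.003, -1.0], [-1.0, -0.003, -0.001]]
wrist_force: [0.1, 0.7, -1.4]
width: 0.0186
t 7.35 at [673.6 -18.   21.8] yaw -0.2 w 18.6 F [ 0.1  0.7 -1.4]
shift [12.3  0.4 -0. ] turn [ 0.002 -0.     0.003] yaw -0.3 q6~ -0.02
```

View pics/c4c.png

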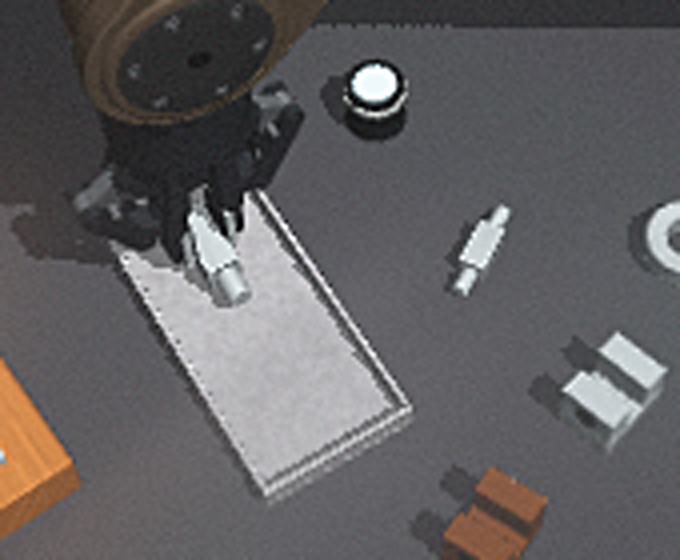

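```bash
python3 -m creep '[[-1,4,0,0,0,0,0],[-1,7,0,0,0,0,0],[-1,9,0,0,0,0,0],[-1,10,0,0,0,0,0],[-1,11,0,0,0,0,0],[-1,11,0,0,0,0,0]]' 60
```

```text
time: 8.0
tool_pos: [0.6744, -0.0181, 0.0125]
tool_rot: [[0.0, 1.0, -0.005], [0.0, -0.005, -1.0], [-1.0, 0.0, -0.0]]
wrist_force: [0.0, 0.5, -1.4]
width: 0.0181
```

```bash
python3 -m creep '[[-1,1,0,0,0,0,0],[-1,2,0,0,0,0,0],[-1,2.5,0,0,0,0,0],[-1,2.5,0,0,0,0,0]]' 60
```

```text
time: 8.4
tool_pos: [0.6744, -0.0181, 0.0098]
tool_rot: [[-0.0, 1.0, -0.005], [0.0, -0.005, -1.0], [-1.0, -0.0, -0.0]]
wrist_force: [-0.3, 1.5, -1.5]
width: 0.0185
```

```bash
python3 -m creep '[[-1,1,0,0,0,0,0],[-1,1.5,0,0,0,0,0],[-1,1.5,0,0,0,0,0]]' 60
```

```text
time: 8.7
tool_pos: [0.6745, -0.0181, 0.0097]
tool_rot: [[0.0, 1.0, -0.005], [-0.0, -0.005, -1.0], [-1.0, 0.0, 0.0]]
wrist_force: [-4.0, 0.3, 9.4]
width: 0.0181
```

```bash
python3 -m creep '[[-0.2,0,0,0,0,0,0],[-0.2,0,0,0,0,0,0],[-0.2,0,0,0,0,0,0],[-0.2,-20,0,0,0,0,0],[-0.2,-60,0,0,0,0,0],[-0.2,-80,0,0,0,0,0],[-0.2,-80,0,0,0,0,0]]' 60
python3 plan.py 540.5 61.7 80 119.5  540.5 61.7 5 119.5
```

```text
time: 9.4
tool_pos: [0.6758, -0.0183, 0.0916]
tool_rot: [[0.005, 1.0, -0.005], [-0.001, -0.005, -1.0], [-1.0, 0.005, 0.0]]
wrist_force: [0.9, -0.6, 0.3]
width: 0.0344
t 9.4 at [675.8 -18.3  91.6] yaw -0.3 w 34.4 F [ 0.9 -0.6  0.3]
shift [  10.9 -135.8  -79.3] turn [ 1.051 -0.002 -0.005] yaw -60.5 q6~ 1.17
shift [  85.9 -136.2  -79.3] turn [ 1.051 -0.002 -0.005] yaw -60.5 q6~ 1.17
```

```bash
python3 -m creep '[[-0.2,11,-136,-79,1.05,0,0],[-0.2,11,-136,-79,1.05,0,0],[-0.2,11,-136,-79,1.05,0,0],[-0.2,11,-136,-79,1.05,0,0],[-0.2,11,-136,-79,1.05,0,0],[-0.2,11,-136,-79,1.05,0,0],[-0.2,11,-136,-79,1.05,0,0],[-0.2,11,-136,-79,1.05,0,0],[-0.2,11,-136,-79,1.05,0,0]]' 60
python3 - <<'E'
from seg import *
c,W=snap("wrist","w5.png"); seg(W,c["image"])
E
python3 plan.py 540.5 61.7 5 119.5
```

```text
time: 10.3
tool_pos: [0.5386, 0.0615, 0.0768]
tool_rot: [[-0.001, 0.497, -0.868], [0.0, -0.868, -0.497], [-1.0, -0.001, 0.001]]
wrist_force: [0.4, -0.0, 0.5]
width: 0.0341
px [143.  18.] n 2754 h 36.7 rect c 615.7 201.1 wh 15.8 35.9 a 27.3 rgb [122.  75.  42.]
px [448. 124.] n 8031 h 24.1 rect c 662.2 30.4 wh 71.3 194.7 a 0.5 rgb [176. 174. 175.]
px [498.  45.] n 2493 h 18.3 rect c 716.9 -0.7 wh 108.1 5.3 a 89.9 rgb [128. 124. 126.]
px [128. 157.] n 4786 h 36.6 rect c 534.4 178.7 wh 46.7 34.6 a 15.0 rgb [176. 178. 179.]
px [ 32. 213.] n 3891 h 36.3 rect c 455.8 228.2 wh 39.2 35.4 a 85.0 rgb [  8. 116. 113.]
px [280. 221.] n 1246 h 16.6 rect c 539.6 63.2 wh 60.2 15.9 a 31.8 rgb [208. 211. 211.]
px [155. 284.] n 2211 h 18.5 rect c 441.1 125.9 wh 44.6 49.9 a 45.6 rgb [172. 174. 174.]
px [406. 293.] n 1851 h 34.7 rect c 543.5 -53.0 wh 26.7 37.9 a 4.5 rgb [93. 98. 99.]
px [512. 346.] n 1824 h 26.1 rect c 541.2 -176.6 wh 29.7 35.5 a 44.8 rgb [101. 102. 103.]
px [395. 403.] n 692 h 46.6 rect c 449.8 -113.3 wh 5.4 16.0 a 65.9 rgb [131.  95.  61.]
px [552. 414.] n 193 h 15.0 rect c 494.7 -291.4 wh 4.3 20.9 a 87.2 rgb [71. 69. 69.]
t 10.35 at [538.6  61.5  77. ] yaw -60.2 w 34.0 F [ 0.3 -0.   0.6]
shift [72.   0.8 -1.8] turn [0.005 0.001 0.   ] yaw -60.5 q6~ 1.17
```

View pics/w5.png

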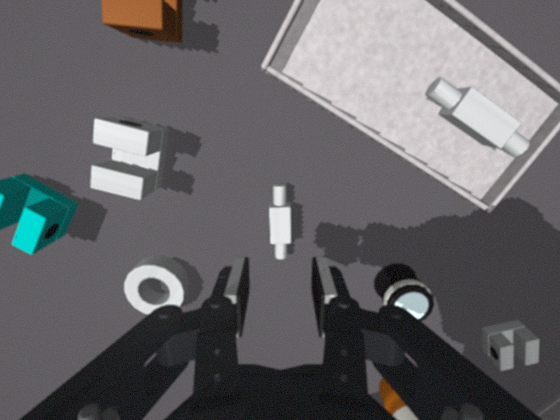

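```bash
python3 -m creep '[[-0.2,35,0,-1.5,0,0,0],[-0.2,58,0,-1.5,0,0,0],[-0.2,68,0,-1.5,0,0,0],[-0.2,72,0,-1.5,0,0,0],[-0.2,72,0,-1.5,0,0,0],[-1,72,0,-1.5,0,0,0],[-1,72,0,-1.5,0,0,0],[-1,72,0,-1.5,0,0,0],[-1,72,0,-1.5,0,0,0],[-1,72,0,-1.5,0,0,0]]' 60
python3 plan.py 674 71 70 -0.3  674 71 14 -0.3
```

```text
time: 11.35
tool_pos: [0.5406, 0.0623, 0.0066]
tool_rot: [[0.002, 0.493, -0.87], [0.0, -0.87, -0.493], [-1.0, 0.001, -0.002]]
wrist_force: [-0.1, 0.5, 6.1]
width: 0.0138
t 11.35 at [540.6  62.3   6.6] yaw -60.4 w 13.8 F [-0.1  0.5  6.1]
shift [ -63.1   58.3 -120.4] turn [-1.05e+00 -1.00e-03 -2.00e-03] yaw -0.3 q6~ 0.11
shift [  -7.1   58.2 -120.3] turn [-1.05e+00 -1.00e-03 -2.00e-03] yaw -0.3 q6~ 0.11
```

```bash
python3 -m creep '[[-1,-30,0,0,0,0,0],[-1,-60,10,-20,-0.14,0,0],[-1,-63,20,-45,-0.28,0,0],[-1,-63,35,-70,-0.42,0,0],[-1,-63,45,-95,-0.56,0,0],[-1,-63,58,-110,-0.7,0,0],[-1,-63,58,-120,-0.84,0,0],[-1,-63,58,-120,-0.98,0,0],[-1,-63,58,-120,-1.05,0,0],[-1,-40,58,-120,-1.05,0,0],[-1,-20,58,-120,-1.05,0,0],[-1,-10,58,-120,-1.05,0,0],[-1,-7,58,-120,-1.05,0,0],[-1,-7,58,-120,-1.05,0,0],[-1,-7,58,-120,-1.05,0,0]]' 60
```

```text
time: 12.85
tool_pos: [0.6736, 0.071, 0.0134]
tool_rot: [[0.001, 1.0, -0.005], [0.0, -0.005, -1.0], [-1.0, 0.001, -0.0]]
wrist_force: [0.8, 0.2, 0.3]
width: 0.014
```

```bash
python3 -m creep '[[-1,1,0,0,0,0,0],[-1,2,0,0,0,0,0],[-1,3,0,0,0,0,0],[-1,3,0,0,0,0,0]]' 60
```

```text
time: 13.25
tool_pos: [0.6734, 0.0711, 0.0106]
tool_rot: [[0.001, 1.0, -0.005], [0.0, -0.005, -1.0], [-1.0, 0.001, -0.0]]
wrist_force: [-2.5, 0.7, 7.6]
width: 0.0137
```

```bash
python3 -m creep '[[-0.25,0,0,0,0,0,0],[-0.25,0,0,0,0,0,0],[-0.25,0,0,0,0,0,0],[-0.25,-20,0,0,0,0,0],[-0.25,-60,0,0,0,0,0],[-0.25,-90,0,0,0,0,0],[-0.25,-90,0,0,0,0,0]]' 60
python3 plan.py 534.5 178.3 90 105.3
```

```text
time: 13.95
tool_pos: [0.675, 0.0711, 0.1038]
tool_rot: [[0.007, 1.0, -0.005], [0.0, -0.005, -1.0], [-1.0, 0.007, -0.0]]
wrist_force: [0.2, 0.2, -1.2]
width: 0.0319
t 13.95 at [675.   71.1 103.8] yaw -0.3 w 31.9 F [ 0.2  0.2 -1.2]
shift [  12.9 -141.1 -106.5] turn [-1.843  0.006 -0.005] yaw 105.3 q6~ -1.52
```

```bash
python3 -m creep '[[0.3,12,-141,-106,1.3,0,0],[0.3,12,-141,-106,1.3,0,0],[0.3,12,-141,-106,1.3,0,0],[0.3,12,-141,-106,1.3,0,0],[0.3,12,-141,-106,1.3,0,0],[0.3,12,-141,-106,1.3,0,0],[0.3,12,-141,-106,1.3,0,0],[0.3,12,-141,-106,1.3,0,0],[0.3,12,-141,-106,1.3,0,0],[0.3,12,-141,-106,1.3,0,0],[0.3,12,-141,-106,1.3,0,0]]' 60
python3 - <<'E'
from seg import *
c,W=snap("wrist","w6.png"); seg(W,c["image"])
E
python3 plan.py 534.5 178.3 8 -74.7
```

```text
time: 15.05
tool_pos: [0.5325, 0.1777, 0.087]
tool_rot: [[-0.001, 0.266, -0.964], [-0.0, -0.964, -0.266], [-1.0, -0.0, 0.001]]
wrist_force: [0.8, -0.7, -0.2]
width: 0.0552
px [440.  99.] n 2544 h 18.4 rect c 664.6 56.0 wh 146.3 75.7 a 88.8 rgb [166. 162. 163.]
px [526.  13.] n 1078 h 18.1 rect c 717.2 63.0 wh 5.1 52.8 a 0.4 rgb [130. 126. 127.]
px [277.  77.] n 4259 h 36.7 rect c 630.7 207.4 wh 46.8 33.7 a 24.0 rgb [160.  96.  51.]
px [484.  75.] n 2106 h 20.4 rect c 673.9 70.7 wh 16.6 60.6 a 0.7 rgb [198. 200. 200.]
px [ 73. 172.] n 3500 h 18.5 rect c 520.5 350.9 wh 92.9 131.5 a 87.5 rgb [141. 137. 138.]
px [550.  98.] n 536 h 20.5 rect c 674.4 16.6 wh 19.9 13.6 a 83.3 rgb [159. 161. 162.]
px [280. 224.] n 3086 h 36.5 rect c 534.4 178.9 wh 46.9 33.1 a 15.4 rgb [187. 189. 189.]
px [178. 283.] n 1388 h 36.4 rect c 456.5 248.0 wh 16.5 34.9 a 86.0 rgb [ 17. 159. 155.]
px [538. 285.] n 1896 h 34.7 rect c 535.0 -46.9 wh 36.9 23.2 a 27.5 rgb [71. 75. 76.]
px [309. 327.] n 1952 h 18.4 rect c 438.8 125.0 wh 49.1 48.9 a 5.0 rgb [191. 193. 194.]
px [546. 378.] n 1265 h 41.2 rect c 437.9 -113.5 wh 24.0 7.0 a 17.7 rgb [112.  69.  29.]
t 15.1 at [532.5 177.7  87.1] yaw -74.6 w 55.8 F [-0.2  1.  -0.3]
shift [79.1 -0.  -2.1] turn [-3.14e+00 -0.00e+00  1.00e-03] yaw 105.3 q6~ -1.52
```

```bash
python3 -m creep '[[0.3,30,0,-2,0,0,0],[0.3,55,0,-2,0,0,0],[0.3,70,0,-2,0,0,0],[0.3,77,0,-2,0,0,0],[0.3,77,0,-2,0,0,0],[-1,77,0,-2,0,0,0],[-1,77,0,-2,0,0,0],[-1,77,0,-2,0,0,0],[-1,77,0,-2,0,0,0],[-1,77,0,-2,0,0,0]]' 80
python3 plan.py 525 15 130 -40  530 -330 130 -4.5
```

```text
time: 16.1
tool_pos: [0.5351, 0.1783, 0.0117]
tool_rot: [[0.002, 0.263, -0.965], [0.0, -0.965, -0.263], [-1.0, 0.0, -0.002]]
wrist_force: [-0.5, -0.1, 6.6]
width: 0.0317
t 16.1 at [535.1 178.3  11.7] yaw -74.8 w 31.7 F [-0.5 -0.1  6.6]
shift [-118.4  155.    52.5] turn [-0.607 -0.002 -0.001] yaw -40.0 q6~ 0.73
shift [-118.5  489.1  138.4] turn [-1.226e+00 -2.000e-03 -1.000e-03] yaw -4.5 q6~ -0.48
```

```bash
python3 plan.py 533 -336 120 -4.5; python3 -m creep '[[-1,-35,0,0,0,0,0],[-1,-75,0,0,0,0,0],[-1,-108,20,5,-0.06,0,0],[-1,-108,60,17,-0.16,0,0],[-1,-108,105,30,-0.27,0,0],[-1,-108,150,42,-0.38,0,0],[-1,-108,195,55,-0.49,0,0],[-1,-108,240,68,-0.6,0,0],[-1,-108,285,81,-0.71,0,0],[-1,-108,330,94,-0.82,0,0],[-1,-108,375,107,-0.93,0,0],[-1,-108,420,120,-1.04,0,0],[-1,-108,460,130,-1.14,0,0],[-1,-108,485,135,-1.226,0,0],[-1,-108,495,137,-1.226,0,0],[-1,-108,495,137,-1.226,0,0],[-1,-108,495,137,-1.226,0,0]]' 80
python3 plan.py 533 -336 17 -4.5
python3 - <<'E'
from seg import *
c,W=snap("wrist","w7.png"); seg(W,c["image"])
E
```

```text
t 16.1 at [535.1 178.3  11.7] yaw -74.8 w 31.7 F [-0.5 -0.1  6.6]
shift [-108.5  495.7  137.1] turn [-1.226e+00 -2.000e-03 -1.000e-03] yaw -4.5 q6~ -0.48
time: 17.8
tool_pos: [0.5322, -0.3342, 0.1184]
tool_rot: [[-0.001, 0.997, -0.08], [0.001, -0.08, -0.997], [-1.0, -0.001, -0.001]]
wrist_force: [-0.8, 0.7, -3.1]
width: 0.0316
t 17.8 at [ 532.2 -334.2  118.4] yaw -4.6 w 31.6 F [-0.8  0.7 -3.1]
shift [101.4   1.    1.9] turn [-0.002 -0.001  0.001] yaw -4.5 q6~ -0.48
px [275.  14.] n 1542 h 26.7 rect c 541.3 -178.7 wh 27.4 33.9 a 44.8 rgb [185. 187. 187.]
px [549. 242.] n 3061 h 34.3 rect c 783.3 -418.1 wh 3.9 63.9 a 2.8 rgb [61. 58. 57.]
px [276. 200.] n 2384 h 18.5 rect c 529.6 -352.0 wh 114.8 119.4 a 85.4 rgb [162. 157. 159.]
```

View pics/w7.png

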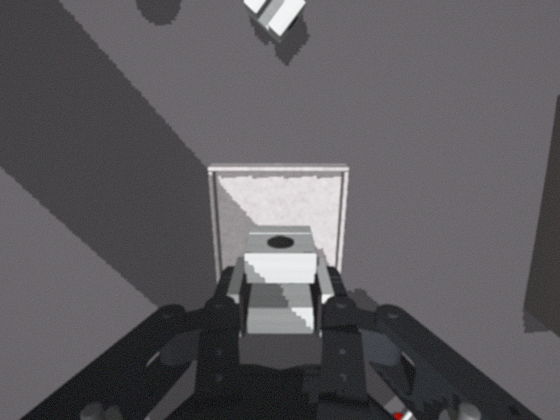

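```bash
python3 -m creep '[[-1,35,1,2,0,0,0],[-1,65,1,2,0,0,0],[-1,85,1,2,0,0,0],[-1,95,1,2,0,0,0],[-1,100,1,2,0,0,0],[-1,101,1,2,0,0,0],[-1,102,1,2,0,0,0],[-1,103,1,2,0,0,0],[-1,103,1,2,0,0,0]]' 80
```

```text
time: 18.75
tool_pos: [0.5334, -0.3376, 0.016]
tool_rot: [[0.001, 0.997, -0.079], [-0.0, -0.079, -0.997], [-1.0, 0.001, 0.0]]
wrist_force: [-0.3, 0.3, -0.9]
width: 0.0315
```

```bash
python3 -m creep '[[-1,0.6,0,0,0,0,0],[-1,1.2,0,0,0,0,0],[-1,1.2,0,0,0,0,0]]' 80
```

```text
time: 19.05
tool_pos: [0.5335, -0.3376, 0.0157]
tool_rot: [[0.001, 0.997, -0.079], [-0.001, -0.079, -0.997], [-1.0, 0.001, 0.001]]
wrist_force: [-2.8, 2.4, 10.2]
width: 0.0319
```

```bash
python3 -m creep '[[0.1,0,0,0,0,0,0],[0.1,0,0,0,0,0,0],[0.1,0,0,0,0,0,0],[0.1,-20,0,0,0,0,0],[0.1,-60,0,0,0,0,0],[0.1,-90,0,0,0,0,0],[0.1,-90,0,0,0,0,0]]' 60
python3 plan.py 541.3 -178.5 80 45.5
```

```text
time: 19.75
tool_pos: [0.5347, -0.3385, 0.1083]
tool_rot: [[0.005, 0.997, -0.079], [-0.004, -0.079, -0.997], [-1.0, 0.005, 0.004]]
wrist_force: [1.3, -0.2, -0.2]
width: 0.047
t 19.75 at [ 534.7 -338.5  108.3] yaw -4.5 w 47.0 F [ 1.3 -0.2 -0.2]
shift [  27.7   -6.2 -160.1] turn [-0.873  0.006 -0.004] yaw 45.5 q6~ -1.11
```

```bash
python3 -m creep '[[0.1,0,-6,-40,-0.15,0,0],[0.1,10,-6,-80,-0.3,0,0],[0.1,26,-6,-120,-0.45,0,0],[0.1,26,-6,-145,-0.6,0,0],[0.1,26,-6,-160,-0.75,0,0],[0.1,26,-6,-160,-0.873,0,0],[0.1,26,-6,-160,-0.873,0,0],[0.1,26,-6,-160,-0.873,0,0]]' 60
python3 - <<'E'
from seg import *
c,W=snap("wrist","w8.png"); seg(W,c["image"])
E
python3 plan.py 541.3 -178.5 7 45.5
```

```text
time: 20.55
tool_pos: [0.5398, -0.1775, 0.0778]
tool_rot: [[-0.001, 0.704, 0.71], [0.0, 0.71, -0.704], [-1.0, -0.0, -0.001]]
wrist_force: [0.6, 0.3, -0.9]
width: 0.0467
px [220.  73.] n 4093 h 52.8 rect c 442.9 -128.4 wh 34.5 34.4 a 1.5 rgb [236. 233. 229.]
px [415. 102.] n 3451 h 35.2 rect c 538.0 -54.1 wh 36.3 35.7 a 14.8 rgb [153. 154. 155.]
px [514. 207.] n 3119 h 18.2 rect c 672.5 -27.2 wh 82.9 94.3 a 89.8 rgb [148. 144. 145.]
px [537. 214.] n 1897 h 24.3 rect c 675.1 -33.3 wh 22.2 43.7 a 1.5 rgb [170. 171. 172.]
px [279. 228.] n 1831 h 26.5 rect c 540.6 -177.5 wh 26.8 34.4 a 44.8 rgb [203. 205. 206.]
px [ 97. 317.] n 2296 h 18.1 rect c 498.6 -367.2 wh 152.5 62.0 a 84.9 rgb [109. 106. 107.]
px [538. 380.] n 2932 h 35.3 rect c 824.2 -122.6 wh 34.4 56.9 a 61.0 rgb [154. 102.  59.]
px [164. 391.] n 460 h 18.0 rect c 584.8 -385.0 wh 73.3 5.6 a 85.4 rgb [113. 110. 111.]
t 20.6 at [ 539.8 -177.7   77.9] yaw 45.3 w 47.0 F [-0.2  0.7 -0.6]
shift [70.9  0.5  1.7] turn [-0.004 -0.     0.   ] yaw 45.5 q6~ -1.11
```

View pics/w8.png

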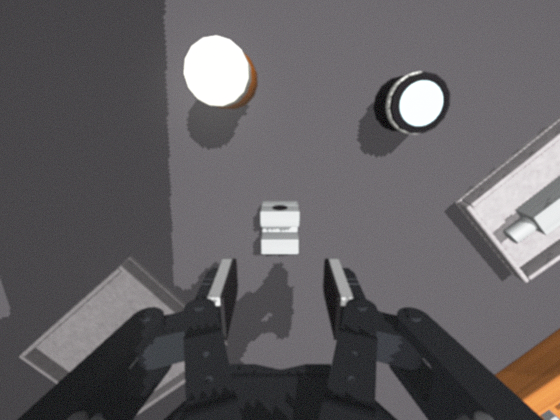

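```bash
python3 -m creep '[[0.1,30,0,1,0,0,0],[0.1,52,0,1,0,0,0],[0.1,65,0,1,0,0,0],[0.1,70,0,1,0,0,0],[0.1,70,0,1,0,0,0],[-1,70,0,1,0,0,0],[-1,70,0,1,0,0,0],[-1,70,0,1,0,0,0],[-1,70,0,1,0,0,0],[-1,70,0,1,0,0,0]]' 70
python3 plan.py 527.6 -406 115 -4.5
```

```text
time: 21.6
tool_pos: [0.5411, -0.1784, 0.0094]
tool_rot: [[0.002, 0.701, 0.713], [-0.001, 0.713, -0.701], [-1.0, 0.001, 0.002]]
wrist_force: [-0.8, 0.2, 6.7]
width: 0.0258
t 21.6 at [ 541.1 -178.4    9.4] yaw 45.5 w 25.8 F [-0.8  0.2  6.7]
shift [-105.5 -171.7  150.1] turn [ 0.872  0.001 -0.001] yaw -4.5 q6~ -0.58
```

```bash
python3 -m creep '[[-1,-35,0,0,0,0,0],[-1,-75,0,0,0,0,0],[-1,-105,-25,22,0.1,0,0],[-1,-105,-55,48,0.23,0,0],[-1,-105,-85,74,0.36,0,0],[-1,-105,-115,100,0.49,0,0],[-1,-105,-145,126,0.62,0,0],[-1,-105,-163,143,0.75,0,0],[-1,-105,-172,150,0.872,0,0],[-1,-105,-172,150,0.872,0,0],[-1,-105,-172,150,0.872,0,0]]' 70
python3 plan.py 527.6 -406 13 -4.5
```

```text
time: 22.7
tool_pos: [0.5269, -0.4055, 0.1133]
tool_rot: [[-0.0, 0.997, -0.075], [0.0, -0.075, -0.997], [-1.0, -0.0, -0.0]]
wrist_force: [-0.7, -0.6, -1.7]
width: 0.0256
t 22.7 at [ 526.9 -405.5  113.3] yaw -4.3 w 25.6 F [-0.7 -0.6 -1.7]
shift [100.3   0.8   0.5] turn [ 0.004 -0.     0.   ] yaw -4.5 q6~ -0.58
```

```bash
python3 - <<'E'
from seg import *
c,W=snap("scene","c9.png")
cv2.imwrite("pics/c9c.png",cv2.resize(c["image"][80:230,150:330],None,fx=4,fy=4,interpolation=2)[...,::-1])
E
```

```text
(no output)
```

View pics/c9c.png

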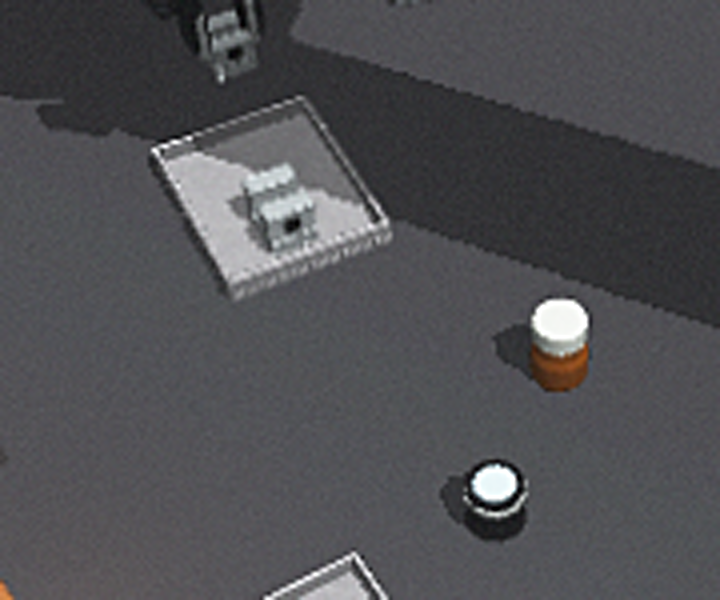

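Big clevis stands upright in the tray's near half (crop 280,205); small one held above the other half. Lowering.

```bash
python3 -m creep '[[-1,35,0.5,0,0,0,0],[-1,65,0.5,0,0,0,0],[-1,85,0.5,0,0,0,0],[-1,94,0.5,0,0,0,0],[-1,97,0.5,0,0,0,0],[-1,98,0.5,0,0,0,0],[-1,99,0.5,0,0,0,0],[-1,100,0.5,0,0,0,0],[-1,100.5,0.5,0,0,0,0],[-1,100.5,0.5,0,0,0,0]]' 70
```

```text
time: 23.75
tool_pos: [0.5278, -0.4062, 0.0135]
tool_rot: [[0.001, 0.997, -0.078], [-0.001, -0.078, -0.997], [-1.0, 0.001, 0.0]]
wrist_force: [-0.7, 1.6, 3.3]
width: 0.0259
```

```bash
python3 -m creep '[[0,0,0,0,0,0,0],[0,0,0,0,0,0,0],[0,0,0,0,0,0,0],[0,-20,0,0,0,0,0],[0,-60,0,0,0,0,0],[0,-95,0,0,0,0,0],[0,-95,0,0,0,0,0]]' 60
python3 plan.py 438.8 124.5 100 16
```

```text
time: 24.45
tool_pos: [0.5291, -0.4074, 0.1127]
tool_rot: [[0.006, 0.997, -0.078], [-0.005, -0.078, -0.997], [-1.0, 0.006, 0.005]]
wrist_force: [0.5, -0.2, -0.1]
width: 0.0427
t 24.45 at [ 529.1 -407.4  112.7] yaw -4.5 w 42.7 F [ 0.5 -0.2 -0.1]
shift [   9.4 -131.4 -523.3] turn [-0.357  0.006 -0.005] yaw 16.0 q6~ -0.0
```

```bash
python3 -m creep '[[0.65,5,-131,-523,-0.357,0,0],[0.65,5,-131,-523,-0.357,0,0],[0.65,5,-131,-523,-0.357,0,0],[0.65,5,-131,-523,-0.357,0,0],[0.65,5,-131,-523,-0.357,0,0],[0.65,5,-131,-523,-0.357,0,0],[0.65,5,-131,-523,-0.357,0,0],[0.65,5,-131,-523,-0.357,0,0],[0.65,5,-131,-523,-0.357,0,0],[0.65,5,-131,-523,-0.357,0,0],[0.65,5,-131,-523,-0.357,0,0],[0.65,5,-131,-523,-0.357,0,0],[0.65,5,-131,-523,-0.357,0,0],[0.65,5,-131,-523,-0.357,0,0],[0.65,5,-131,-523,-0.357,0,0],[0.65,5,-131,-523,-0.357,0,0]]' 60
python3 - <<'E'
from seg import *
c,W=snap("wrist","w10.png"); seg(W,c["image"])
E
python3 plan.py 438.8 124.5 5 16
```

```text
time: 26.05
tool_pos: [0.4379, 0.1247, 0.1027]
tool_rot: [[-0.0, 0.962, 0.274], [0.0, 0.274, -0.962], [-1.0, -0.0, -0.0]]
wrist_force: [-0.7, -1.3, -0.0]
width: 0.0708
px [484.   8.] n 985 h 18.7 rect c 539.0 312.2 wh 66.7 9.7 a 16.6 rgb [141. 137. 138.]
px [346.  84.] n 3884 h 36.6 rect c 455.5 232.9 wh 46.9 34.5 a 86.6 rgb [  9. 194. 189.]
px [528. 187.] n 3076 h 36.1 rect c 623.4 204.2 wh 33.1 34.4 a 23.9 rgb [96. 57. 29.]
px [279. 214.] n 2096 h 18.6 rect c 437.9 124.5 wh 48.6 48.3 a 73.3 rgb [214. 216. 216.]
px [510. 306.] n 2628 h 17.9 rect c 672.8 77.2 wh 94.3 102.9 a 0.0 rgb [136. 132. 134.]
px [494. 321.] n 995 h 20.2 rect c 673.4 75.6 wh 50.3 18.3 a 86.3 rgb [171. 173. 174.]
px [416. 403.] n 959 h 18.9 rect c 657.7 -36.0 wh 62.7 64.1 a 0.3 rgb [146. 142. 144.]
px [554. 405.] n 358 h 21.9 rect c 802.4 -13.5 wh 4.3 25.2 a 4.0 rgb [104.  67.  37.]
t 26.1 at [437.9 124.8 102.8] yaw 15.9 w 70.6 F [-0.2 -0.3 -0.1]
shift [97.8  0.8  0.5] turn [-0.002 -0.     0.   ] yaw 16.0 q6~ -0.0
```

```bash
python3 -m creep '[[0.65,40,0,0,0,0,0],[0.65,70,0,0,0,0,0],[0.65,90,0,0,0,0,0],[0.65,98,0,0,0,0,0],[0.65,98,0,0,0,0,0],[-1,98,0,0,0,0,0],[-1,98,0,0,0,0,0],[-1,98,0,0,0,0,0],[-1,98,0,0,0,0,0],[-1,98,0,0,0,0,0]]' 80
python3 plan.py 522 370 100 16
```

```text
time: 27.1
tool_pos: [0.4381, 0.1256, 0.0066]
tool_rot: [[0.002, 0.961, 0.275], [0.0, 0.275, -0.961], [-1.0, 0.002, 0.0]]
wrist_force: [-2.2, -2.0, 15.0]
width: 0.046
t 27.1 at [438.1 125.6   6.6] yaw 16.0 w 46.0 F [-2.2 -2.  15. ]
shift [ -93.1  148.1 -211.9] turn [-0.     0.    -0.002] yaw 16.0 q6~ 0.34
```

```bash
python3 -m creep '[[-1,-35,0,0,0,0,0],[-1,-70,0,0,0,0,0],[-1,-93,15,-20,0,0,0],[-1,-93,38,-55,0,0,0],[-1,-93,65,-93,0,0,0],[-1,-93,92,-131,0,0,0],[-1,-93,118,-169,0,0,0],[-1,-93,138,-198,0,0,0],[-1,-93,148,-212,0,0,0],[-1,-93,148,-212,0,0,0],[-1,-93,148,-212,0,0,0]]' 80
python3 - <<'E'
from seg import *
c,W=snap("scene","c11.png")
cv2.imwrite("pics/c11c.png",cv2.resize(c["image"][270:420,310:490],None,fx=4,fy=4,interpolation=2)[...,::-1])
c,W=snap("wrist","w11.png"); seg(W,c["image"])
E
python3 plan.py 522 370 11 16
```

```text
time: 28.2
tool_pos: [0.5211, 0.3698, 0.0983]
tool_rot: [[0.0, 0.961, 0.276], [-0.0, 0.276, -0.961], [-1.0, -0.0, 0.0]]
wrist_force: [0.4, -0.8, -2.2]
width: 0.0456
px [280. 193.] n 2462 h 18.5 rect c 518.2 382.9 wh 130.2 106.8 a 15.9 rgb [156. 152. 153.]
px [280. 278.] n 306 h 18.0 rect c 538.7 311.1 wh 28.8 5.6 a 15.5 rgb [126. 123. 124.]
px [173. 306.] n 265 h 22.5 rect c 449.9 256.6 wh 3.0 19.4 a 86.9 rgb [ 20. 119. 115.]
px [537. 370.] n 4092 h 59.8 rect c 801.6 279.3 wh 31.7 4.7 a 81.7 rgb [99. 96. 90.]
t 28.3 at [521.3 369.2  98.3] yaw 15.9 w 45.6 F [-0.4 -0.8 -2.2]
shift [87.3  0.9 -0.6] turn [-0.001  0.     0.   ] yaw 16.0 q6~ 0.34
```

View pics/w11.png

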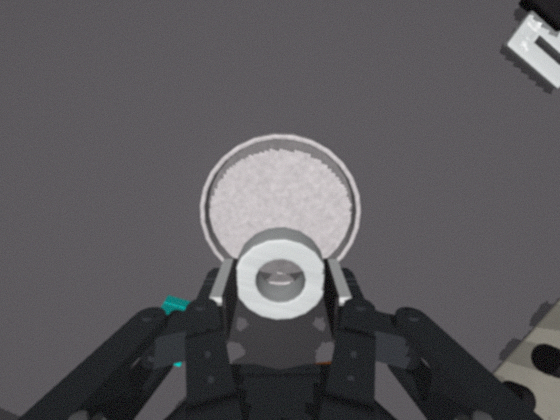

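View pics/c11c.png

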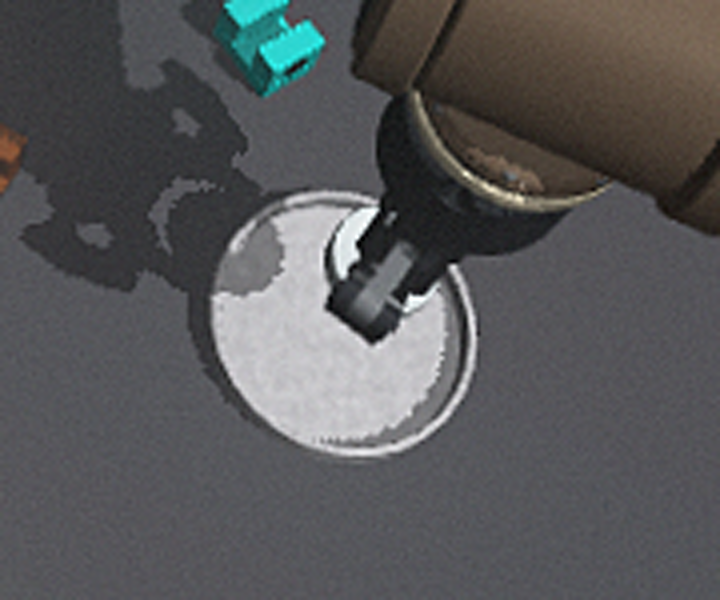

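```bash
python3 -m creep '[[-1,35,0.5,0,0,0,0],[-1,60,0.5,0,0,0,0],[-1,75,0.5,0,0,0,0],[-1,82,0.5,0,0,0,0],[-1,85,0.5,0,0,0,0],[-1,86,0.5,0,0,0,0],[-1,87,0.5,0,0,0,0],[-1,88,0.5,0,0,0,0],[-1,88,0.5,0,0,0,0]]' 80
```

```text
time: 29.2
tool_pos: [0.5224, 0.3705, 0.0108]
tool_rot: [[0.001, 0.961, 0.276], [0.001, 0.276, -0.961], [-1.0, 0.001, -0.0]]
wrist_force: [-0.8, -1.0, 5.6]
width: 0.0459
```

Contact (5.6 N). Release, lift and check everything.

```bash
python3 -m creep '[[0.5,0,0,0,0,0,0],[0.5,0,0,0,0,0,0],[0.5,0,0,0,0,0,0],[0.5,-20,0,0,0,0,0],[0.5,-60,0,0,0,0,0],[0.5,-110,0,0,0,0,0],[0.5,-150,0,0,0,0,0],[0.5,-180,0,100,0,0,0],[0.5,-200,-40,-60,0,0,0],[0.5,-200,-60,-140,0,0,0],[0.5,-200,-90,-200,0,0,0],[0.5,-200,-100,-200,0,0,0],[0.5,-200,-100,-200,0,0,0]]' 60
python3 - <<'E'
from seg import *
for n in("scene","side"):
    c,W=snap(n,n+"12.png"); print(n); im=c["image"]
    seg(W,im)
    # parts inside trays: above wall height excluded by metallic brightness / per-tray interior box
    for nm,cx,cy,r in(("long",674,-18,36),("short",674,71,33),("big",533,-337,34),("small",528,-406,26),("collar",522,370,36)):
        k=(np.hypot(W[...,0]*1e3-cx,W[...,1]*1e3-cy)<r)&(W[...,2]>.010)
        P=W[k]*1e3; h=np.percentile(P[:,2],95); T=P[P[:,2]>h-4]
        print(nm,k.sum(),"h",h.round(1),cv2.minAreaRect(T[:,:2].astype(np.float32)))
E
```

```text
time: 30.5
tool_pos: [0.3833, 0.5205, 0.2084]
tool_rot: [[0.0, 0.961, 0.275], [0.0, 0.275, -0.961], [-1.0, 0.0, -0.0]]
wrist_force: [0.8, 0.5, 0.7]
width: 0.0637
scene
px [218. 129.] n 955 h 39.8 rect c 536.4 -337.6 wh 49.9 34.9 a 84.8 rgb [142. 145. 147.]
px [112. 176.] n 3546 h 62.4 rect c 838.5 -348.0 wh 124.8 204.5 a 0.6 rgb [103. 100.  99.]
px [290. 166.] n 281 h 54.4 rect c 444.0 -129.5 wh 34.0 33.9 a 73.6 rgb [168. 151. 137.]
px [273. 204.] n 237 h 36.6 rect c 540.1 -54.0 wh 35.4 33.4 a 57.5 rgb [114. 118. 120.]
px [155. 274.] n 4518 h 43.6 rect c 858.8 -43.0 wh 99.7 224.2 a 6.0 rgb [187. 149. 120.]
px [240. 256.] n 1049 h 25.1 rect c 675.2 30.7 wh 195.4 91.9 a 89.7 rgb [150. 151. 154.]
px [251. 273.] n 191 h 21.6 rect c 675.3 70.8 wh 58.2 16.7 a 89.4 rgb [167. 172. 174.]
px [377. 279.] n 457 h 38.3 rect c 457.0 232.6 wh 45.9 35.3 a 88.1 rgb [ 30. 106. 104.]
px [303. 312.] n 464 h 38.4 rect c 631.9 206.8 wh 45.8 34.5 a 23.6 rgb [108.  74.  58.]
px [396. 351.] n 776 h 20.1 rect c 522.4 370.7 wh 130.7 130.0 a 47.9 rgb [132. 132. 134.]
px [394. 350.] n 466 h 24.2 rect c 525.1 368
[... 1854 characters left out ...]
.3 rgb [202. 202. 206.]
px [267. 411.] n 348 h 31.6 rect c 529.4 -400.5 wh 22.7 28.0 a 86.0 rgb [214. 216. 219.]
long 244 h 25.8 ((675.9364013671875, -18.500839233398438), (20.02018165588379, 64.33702850341797), 0.1987130492925644)
short 130 h 21.6 ((674.7916870117188, 70.548583984375), (45.43205261230469, 15.646986961364746), 82.99224090576172)
big 827 h 41.7 ((534.2399291992188, -338.8043212890625), (46.1817741394043, 34.25235366821289), 86.3338851928711)
small 339 h 31.6 ((529.3665161132812, -400.4605407714844), (22.696081161499023, 28.043848037719727), 86.02342224121094)
collar 205 h 24.2 ((523.5786743164062, 366.4049987792969), (47.23747253417969, 45.993751525878906), 88.46107482910156)
```

View pics/scene12.png

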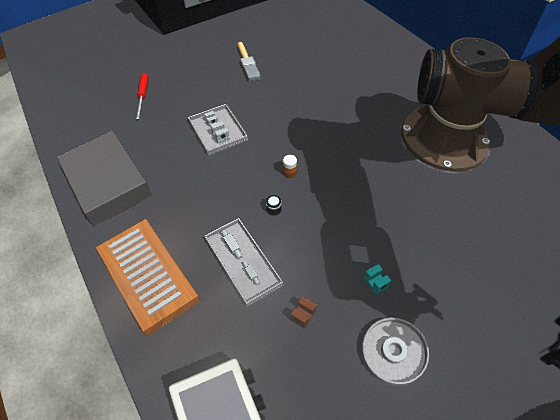

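```bash
python3 -c "
from bench import env
print(env.sign_off(), env.get_state()['time'])"
```

```text
the job is handed in; nothing more can be done
the job is handed in; nothing more can be done
```

I put all five parts away and handed the job in after about 31 s of robot time.

- **Spindles:** both lie end to end along the middle of the long tray, with about 19 mm between them.
- **Clevis blocks:** the grey big and small clevises stand upright side by side in the wide tray. I did not touch the turquoise and brown look-alikes.
- **Collar:** it lies flat in the round dish, within about 4 mm of the middle.

I lowered every part until the wrist force showed contact with the tray floor (3–10 N), then released it.

**Last checks:** both fixed cameras showed every part in its tray with the top at the expected height for its kind. The loupe and oil jar were within about 2 mm of where they started, which is camera accuracy. The gripper was clear of everything.

**What disagreed:**
- **Fingertip position:** the description puts the fingertips 19 mm ahead of the TCP. They seemed to sit roughly level with it, so the first grasp closed just above the long spindle without moving it. I then gripped lower, at a TCP height of 5–12 mm.
- **Gripper width:** readings came out 2–4 mm below the true part sizes.
- **Camera differences:** the two cameras placed the small clevis up to 5 mm apart, because the side camera sees it only partly. Other parts differed by up to about 3 mm.

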